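Heat only the bread: slide the tray home and set the warming-plate switches

ROBOT

A 6-joint arm with a two-finger parallel gripper is mounted at the origin on the work surface. World frame = base frame: x ahead of the robot, y to its left, z up, the work surface at z = 0. Lengths are in m, angles in rad, forces in N, time in s.
With the tool pointing down it reaches from about 0.35 to 0.775 m from the base axis. Payload 7.3 kg.
Tool frame: the origin (TCP) lies midway between the tips of the shut fingers; the grasp point (between the pads) lies grasp_offset behind it (grasp_offset is the distance from the TCP to the grasp point, in m); z points along the fingers, y is the line along which they close (so a half turn about z gives the same grasp; the last joint's range is limited). The gripper opens to 92 mm and grips with 3 to 60 N. Pads are 19 mm wide; open, the fingers measure 130 mm over their backs; the gripper's body (75 mm by 190 mm) begins 47 mm behind the grasp point.
Start: joints at [1.085, 0.342, 1.524, -0, 1.275, -0.146], TCP at [0.175, 0.495, 0.227] pointing down, gripper open.
Joint ranges: [-2.53, 2.53], [-0.77, 2.02], [0.04, 2.7], [-1, 4.14], [0.28, 2.66], [-3.11, 3.11]. Speed limits (rad/s): [2.57, 2.57, 3.14, 3.14, 3.14, 3.14].

INTERFACE

Orientations are given as [roll, pitch, yaw] about the fixed x, y, z axes, in that order (R = Rz(yaw) Ry(pitch) Rx(roll)).
In Python, from cell import * gives the robot as it stands.
- The arm moves only by the tool step_arm, never from a script. Its argument "plan" is a list of rows, each a list of 5 numbers: the closure, from -1 (fully open) to 1 (shut), then the shift along the tool's x, y, z in m, then the turn about the tool's z in rad. In form: [[hand, x, y, z, twist], ...]. A call has 1 to 20 rows; each row is the pose to reach, as a shift and turn from the pose commanded when the call began, along the tool's axes at that moment; what a row does not reach only later rows make up. A row lasts 1/8 s, in which the tool goes at most 62.5 mm and 10.7 degrees, less where a joint would pass 70% of its speed; a pose out of reach is approached as far as the arm can. A call with a gripper value outside its range is refused whole. The fingers move at their own pace and stop on an object; "grip_force" is the grip in N (left out, the last holds). Time passes only in rows, so rows that repeat a pose let the fingers close. It gives the time, the measured TCP pose, the force, the opening and the grip force at its end, in the units of the state.
- observe(): the state, without advancing time (a new reading comes with each control period).
- read_camera(name): name is "side" or "top" or "wrist"; returns a dict with "img" (420x560x3 uint8, red, green, blue), "range_z" (420x560 float32, m along the optical axis (not along the pixel's ray), 0 where there is no reading), "fx", "fy", "cx", "cy" (pixels), "R" (3x3) and "t" (3): a world point X has camera coordinates R X + t; the wrist camera has in their place "T_tool_cam" (4x4, takes a point from camera to tool coordinates, whose origin is the TCP and whose axes are the flange's). Camera axes: x right, y down, z forward; pixel columns grow to the right and rows downward; lengths in m; the calibration is good to about 2 mm. The wrist camera is an equidistant fisheye: a pixel r from the principal point sees the ray r / f radians off the axis. A picture is of the moment at which its call begins: read the wrist's pose just before it.
- hand_in(): hands the job in; it is judged then, once.
The state is a dict: "time": time; "qpos": joint angles; "qvel": joint speeds; "joint_efforts": joint torques, N m; "tool_pos": TCP position; "tool_rot": TCP orientation; "contact_force": force on the tool from outside, world axes, zero at the start; "torque": the same for the moment, N m; "opening": finger opening in m; "grip_force": force on a finger pad.
Only numpy, scipy, OpenCV 4.12 (cv2) and the standard library are available. Lean on these libraries where they do the work, as an engineer would, in place of code of your own. Each camera call takes 0.05 s, during which the arm holds its last target. There are 200 camera calls.

TASK

Three warming plates stand on the bakery counter, and only the one under the tray of bread should be heating. Push the bread tray back until it stands square against the stop at the rear of its plate, flip that plate's red toggle switch on (away from you), and flip off (towards you) the switch of the plate that was left on under an empty tray. Just push with the fingertips: lift nothing, do not touch the bread, and leave the third switch and everything else where it is.

Things in the scene. Friction and masses are not known exactly. Their poses are not given: they have to be found in the camera images.
- plate_bread: Steel warming plate under the bread tray, 430 (x) x 210 mm (y). Origin: centre of its underside, 20 mm above the table; x points away from the robot, y left, z up. Flat heated top 60 mm above the origin, from x = -125 to +195; side rails (8 mm bars, tops 14 mm above the top) from x = -100 to +195, inner faces at y = +-89. All three plates have these sizes and frames; control panels face the robot.
- plate_hot: The warming plate left on under an empty tray; sizes as plate_bread. On each plate the control panel (x = -215 to -125 mm) slopes 0.12 rad, from 60 mm height at its rear edge to 49 mm at the front; it carries the red switch at y = +50 and a fixed grey thermostat knob (36 mm across, 16 mm high) at x = -170, y = -55, to be left alone.
- plate_cold: The third warming plate, off and to stay off, under the empty tray with the tongs; sizes as plate_bread.
- switch_bread (a joint): Red toggle switch of plate_bread (starts OFF): bat lever pivoted at x -170, y +50, z 55 mm in the plate's frame, about the plate's y. rad: +0.42 = ON, tipped away from the robot (green dot); 0 = dead centre, square to the sloping panel (leans 0.12 towards the robot); -0.42 = OFF, towards the robot (white dot). A spring holds it at either stop; about 4 N at the tip flips it, past centre it snaps over.
- switch_bread_tip (a point): Free end of the red lever of plate_bread, on its centre line, 45 mm from the pivot; moves with the lever. The lever is 12 mm thick at the tip; a fixed collar 13 mm wide surrounds its lowest 10 mm.
- switch_hot (a joint): Red toggle switch of plate_hot, starts ON (+0.42); the same switch, place and values as switch_bread.
- switch_hot_tip (a point): Free end of the red lever of plate_hot, on its centre line, 45 mm from the pivot; moves with the lever. The lever is 12 mm thick at the tip; a fixed collar 13 mm wide surrounds its lowest 10 mm.
- switch_cold (a joint): Red toggle switch of plate_cold, starts OFF (-0.42) and is left alone; the same switch, place and values as switch_bread.
- switch_cold_tip (a point): Free end of the red lever of plate_cold, on its centre line, 45 mm from the pivot; moves with the lever. The lever is 12 mm thick at the tip; a fixed collar 13 mm wide surrounds its lowest 10 mm.
- tray_bread: Loose aluminium tray with three long bread rolls, 265 mm (x) x 162 mm (y), upright walls 30 mm high and 4 mm thick; 0.3 to 0.65 kg without the rolls. Origin: centre of its underside, on the heated top of plate_bread; x points to its rear end. Starts 23 to 50 mm short of the rear stop, between the side rails (8 mm play each side).
- tray_bread_front (a point): Middle of the tray's front wall, on the outside, half-way up (15 mm above the heated top). With the tray fully home it lies at x = -70 mm in the frame of plate_bread: the rear wall, 265 mm behind it, then touches the rear stop, a fixed upright strip 30 mm high whose front face is at x = +195 mm.
- loaf_1: Pale long bread roll lying loose across the bread tray, 72 mm (x) x 130 mm (y) x 40 mm high, 90 g. Origin: centre of its underside.
- loaf_2: Pale long bread roll lying loose across the bread tray, 72 mm (x) x 130 mm (y) x 40 mm high, 90 g. Origin: centre of its underside.
- loaf_3: Pale long bread roll lying loose across the bread tray, 72 mm (x) x 130 mm (y) x 40 mm high, 90 g. Origin: centre of its underside.
- tray_hot: Empty loose tray on plate_hot, same size as tray_bread; already home. Leave it.
- tray_cold: Loose tray on plate_cold, same size as tray_bread, holding only the tongs; already home. Leave it.
- tongs: Steel serving tongs with black tips, 180 mm long, lying in tray_cold. Origin: their middle, underside.
- honey: Jar of honey, 68 mm wide, 100 mm high, standing at the left end of the granite slab. Origin: centre of its underside.
- shaker: Glass sugar shaker with steel top, 60 mm wide, 115 mm high, at the right end of the granite slab. Origin: centre of its underside.
- bowl: Purple bowl, 160 mm wide, 70 mm high, on the counter to the left. Origin: centre of its underside.
- brush: Pastry brush lying on the counter to the right, about 200 mm long.
Mind the look-alikes: they are no part of the job. What is shaped like the loaf_3 but pink is not meant. Leave any turquoise look-alike of the loaf_2 alone.

How it is judged:
By the outcome, as a careful person would: the job done as asked, in the order asked, and still so for the second after the job is handed in, with the robot touching nothing.
It also fails if it takes over 56 s, if anything falls off the work surface, if the arm or the gripper's body presses on something with over 40 N, if the wrist force passes 120 N, or if a joint passes its speed limit or range.

## Working session

There is one attempt and no reset: what is moved stays moved. The work goes in short steps, Python scripts to look and compute and a tool call to move; the robot and the scene stay as the last step left them, time stands still between calls to the robot, and variables do not carry over. Pictures are saved under pics/ and viewed, at most 10 in all, crops included, and the job is handed in when it is done.

Besides the shell and the picture viewer there is one more tool, called after "Call:" in YAML: its name, and indented under it one key for each argument. step_arm: Moves the arm, as the interface text tells. Its arguments: {"type":"object","properties":{"plan":{"type":"array","items":{"type":"array","items":{"type":"number"}}},"grip_force":{"type":"number"}},"required":["plan"]}

```bash
ls; mkdir -p pics
python3 - <<'E'
from cell import *
import cv2,numpy as np,pickle
s=observe();print(s)
d={}
for n in("top","side"):
    c=read_camera(n);d[n]=c
    cv2.imwrite(f"pics/{n}0.png",c["img"][:,:,::-1]);print(n,c["fx"],c["cx"],c["cy"],c["R"],c["t"])
pickle.dump(d,open("d0.pkl","wb"))
E
```

```text
pics
{'time': 0.0, 'qpos': array([ 1.08502378e+00,  3.42701610e-01,  1.52504493e+00, -8.22164686e-06,
        1.27540671e+00, -1.46004363e-01]), 'qvel': array([ 0.0009387 , -0.00012253, -0.00091501, -0.00042938, -0.0006422 ,
       -0.00188748]), 'joint_efforts': array([ 5.08998983e-04, -4.31231582e+01, -2.44217920e+01,  7.17360084e-02,
        5.59050974e-02, -1.51957056e-04]), 'tool_pos': array([0.17474963, 0.49461395, 0.22604619]), 'tool_rot': array([-3.14004752e+00, -2.19267085e-04,  2.80182670e+00]), 'contact_force': array([ 0.29013923,  0.44512976, -0.14373227]), 'torque': array([ 0.03323115,  0.0070576 , -0.00070773]), 'grip_force': 0.0, 'opening': 0.09189137257984763}
top 436.4297703971423 281.76462872211226 212.0500878073239 [[ 8.34849243e-03 -9.99963882e-01  1.59296486e-03]
 [-9.93845295e-01 -8.47336275e-03 -1.10452395e-01]
 [ 1.10461904e-01 -6.61049645e-04 -9.93880139e-01]] [0.06228528 0.52396009 1.44344502]
side 408.1234750291865 282.8694785107987 207.1280818985571 [[ 0.99642023 -0.08360612 -0.01252   ]
 [-0.06896223 -0.71820652 -0.69240422]
 [ 0.04889728  0.69078898 -0.72140117]] [-0.4831463   0.17034649  1.1860147 ]
```

View pics/top0.png

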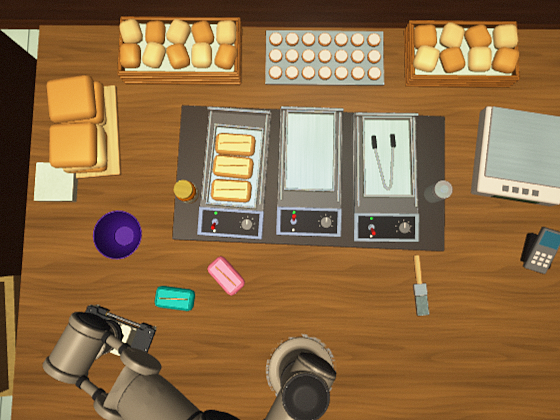

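View pics/side0.png

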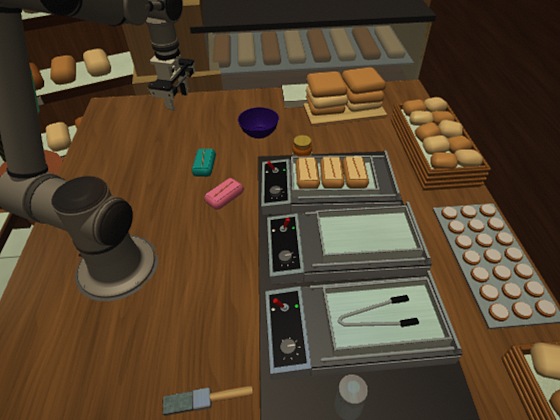

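Top view: bread plate on the left, switch at about (214,222). The middle plate (294,220) has an empty tray and its lever tipped away, so it is the hot one. The right plate (372,230) holds the tongs. The look-alikes are a pink roll at (226,275) and a turquoise one at (175,298), both loose on the counter and not part of the job. Side view agrees, with switches at (274,168), (286,224) and (281,305).

```bash
cat > h.py <<'E'
import numpy as np,cv2
def cloud(c):
    v,u=np.mgrid[0:420,0:560];z=c["range_z"].astype(float)
    P=np.stack([(u-c["cx"])/c["fx"]*z,(v-c["cy"])/c["fy"]*z,z],-1)
    return (P-c["t"])@c["R"]
def proj(c,X):
    p=np.asarray(X)@c["R"].T+c["t"];return np.stack([p[...,0]/p[...,2]*c["fx"]+c["cx"],p[...,1]/p[...,2]*c["fy"]+c["cy"]],-1)
def T(pose,X):  # plate frame -> world
    x,y,a=pose;X=np.asarray(X,float);c,s=np.cos(a),np.sin(a)
    return np.stack([x+c*X[...,0]-s*X[...,1],y+s*X[...,0]+c*X[...,1],X[...,2]+.02],-1)
E
python3 - <<'E'
from h import *;import pickle
d=pickle.load(open("d0.pkl","rb"));c=d["top"];W=cloud(c)
print("table z",np.median(W[270:300,300:380,2]),"granite",np.median(W[110:230,268:274,2]))
poses={}
for n,(a,b) in dict(bread=(194,272),hot=(271,348),cold=(348,424)).items():
    M=np.zeros((420,560),bool);M[95:246,a:b]=1
    k=M&(W[...,2]>.04)&(c["range_z"]>0)
    if n=="bread": k[:, :197]&=False
    P=W[k]; r=cv2.minAreaRect(P[:,:2].astype(np.float32)*1000);
    print(n,k.sum(),r,P[:,:2].min(0),P[:,:2].max(0))
    img=c["img"].astype(int);red=M&(img[...,0]>150)&(img[...,1]<70)&(img[...,2]<70)&(W[...,1]<9)
    red[:205]=0
    Q=W[red];j=Q[:,2].argsort()[-4:];print(" red",len(Q),Q.mean(0).round(4),Q[j].round(4).tolist())
im=cv2.resize(c["img"][95:250,190:430,::-1],None,fx=3.3,fy=3.3,interpolation=cv2.INTER_CUBIC);cv2.imwrite("pics/crop.png",im)
E
```

```text
table z -0.0013376283105390862 granite 0.01980782560581891
bread 8211 ((651.5136108398438, 233.6575927734375), (227.0021209716797, 431.8631896972656), 86.3779525756836) [0.43021061 0.10878724] [0.87145263 0.35178701]
 red 11 [0.464  0.2868 0.1123] [[0.4614, 0.2904, 0.113], [0.4646, 0.2841, 0.1134], [0.4613, 0.2871, 0.1141], [0.4675, 0.2868, 0.1165]]
hot 8143 ((657.3756103515625, -24.17835235595703), (211.00515747070312, 431.8063659667969), 88.71935272216797) [ 0.4402126  -0.13188242] [0.87421138 0.08523725]
 red 15 [0.5023 0.0298 0.1084] [[0.498, 0.0279, 0.1191], [0.4978, 0.0311, 0.1202], [0.5009, 0.0343, 0.1206], [0.5007, 0.0281, 0.1234]]
cold 8367 ((641.382568359375, -272.31219482421875), (429.2795104980469, 213.65635681152344), 0.47917497158050537) [ 0.4260379  -0.38038127] [ 0.85649095 -0.16657561]
 red 13 [ 0.4517 -0.2241  0.1076] [[0.4497, -0.219, 0.1147], [0.4497, -0.2252, 0.1149], [0.4528, -0.2187, 0.116], [0.4528, -0.2218, 0.1165]]
```

View pics/crop.png

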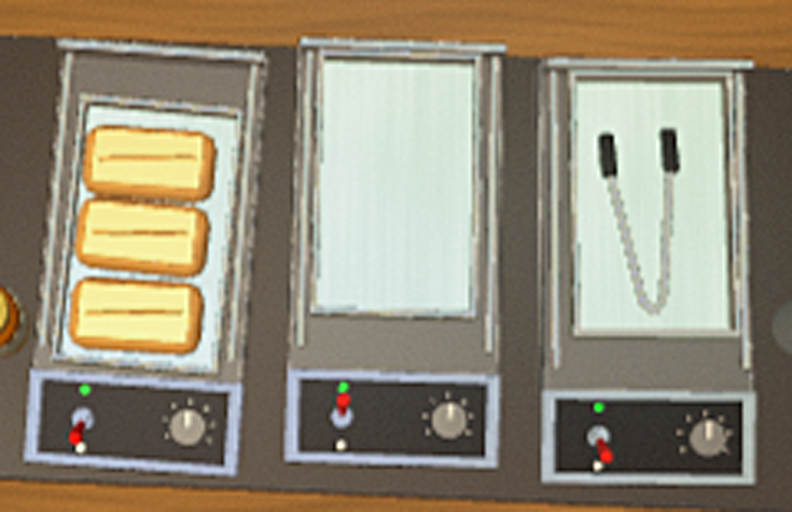

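The crop confirms it: left plate is bread with its lever towards the robot (OFF), middle is hot with its lever away at (343,405), right is cold.

```bash
cat > fit.py <<'E'
from h import *;import pickle
d=pickle.load(open("d0.pkl","rb"));poses={}
for cam in("top","side"):
  c=d[cam];W=cloud(c)
  for n,y0 in dict(bread=.234,hot=-.024,cold=-.272).items():
    k=((W[...,2]>.055)&(W[...,2]<.13)&(c["range_z"]>0)&(abs(W[...,1]-y0)<.135)&(abs(W[...,0]-.65)<.24)).astype(np.uint8)
    if n=="bread": k[np.hypot(W[...,0]-.575,W[...,1]-.383)<.055]=0   # jar
    nl,L,st,_=cv2.connectedComponentsWithStats(k,connectivity=8);m=L==1+st[1:,4].argmax()
    P=W[m];(x,y),(w,h),a=cv2.minAreaRect(P[:,:2].astype(np.float32)*1000)
    yaw=np.deg2rad((a+45)%90-45);print(cam,n,round(x,1),round(y,1),round(w,1),round(h,1),"yaw",yaw.round(4))
    if cam=="top":poses[n]=(x/1000,y/1000,yaw)
    t=T((x/1000,y/1000,yaw),[-.193 if n!="hot" else -.157,.05,.094]);print("   tip pred",t.round(4))
c=d["top"];W=cloud(c);x,y,a=poses["bread"]
X=W.reshape(-1,3)-[x,y,.02];co,s=np.cos(a),np.sin(a);l=np.c_[co*X[:,0]+s*X[:,1],-s*X[:,0]+co*X[:,1],X[:,2]]
q=l[(abs(l[:,1])<.07)&(l[:,2]>.078)&(l[:,2]<.096)&(l[:,0]<.0)&(l[:,0]>-.135)]
for yy in(-.06,-.03,0,.03,.06):
  t=q[abs(q[:,1]-yy)<.012];print(yy,np.sort(t[:,0])[:4].round(4))
im=c["img"][:,:,::-1].copy();im=cv2.resize(im,None,fx=4,fy=4)
for n,p in poses.items():
  for X in([-.215,.105,.049],[-.215,-.105,.049],[-.125,.105,.06],[-.125,-.105,.06],[-.17,-.055,.07],[-.17,.05,.058],[-.193 if n!="hot" else -.157,.05,.094],[.195,.089,.09],[.195,-.089,.09]):
    u=proj(c,T(p,X))*4+1.5;cv2.circle(im,tuple(int(v) for v in u),4,(255,0,255),-1)
cv2.imwrite("pics/fit.png",im[400:960,770:1700][:,:].copy() if 0 else cv2.resize(im[400:970,770:1700],(800,490)))
E
python3 fit.py
```

```text
top bread 651.3 225.3 210.2 431.2 yaw -0.0643
   tip pred [0.4619 0.2876 0.114 ]
top hot 657.4 -24.2 211.0 431.8 yaw -0.0224
   tip pred [0.5015 0.0293 0.114 ]
top cold 641.4 -272.4 429.3 213.5 yaw 0.0084
   tip pred [ 0.448 -0.224  0.114]
side bread 649.8 223.1 216.2 430.7 yaw -0.0671
   tip pred [0.4606 0.286  0.114 ]
side hot 655.1 -11.3 246.5 430.0 yaw -0.0056
   tip pred [0.4984 0.0395 0.114 ]
side cold 639.2 -274.4 211.4 429.5 yaw -0.0005
   tip pred [ 0.4462 -0.2243  0.114 ]
-0.06 [-0.1208 -0.1207 -0.1205 -0.1203]
-0.03 [-0.1202 -0.1201 -0.12   -0.1196]
0 [-0.1195 -0.1193 -0.1192 -0.1191]
0.03 [-0.1187 -0.1184 -0.1184 -0.1178]
0.06 [-0.1184 -0.1183 -0.118  -0.1173]
```

View pics/fit.png

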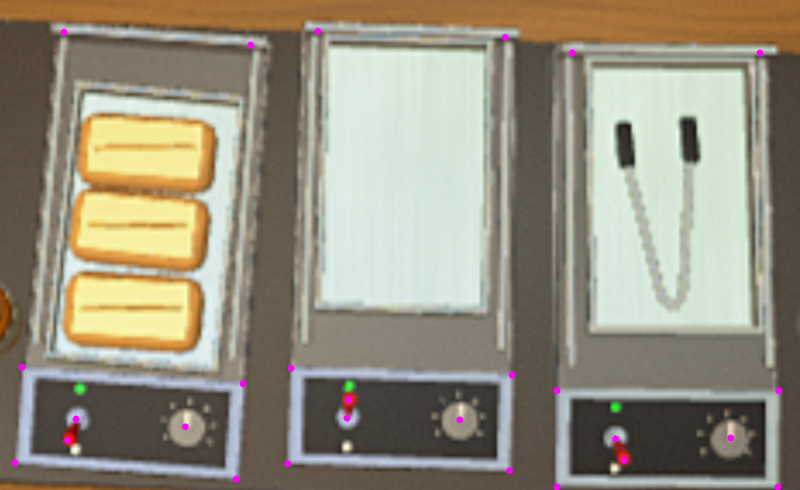

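```bash
cat >> h.py <<'E'
B=(.6513,.2253,-.0645);H=(.6574,-.0242,-.0224)
def go(s,pose,x,y,z,n=""):
    from scipy.spatial.transform import Rotation as Ro
    R=Ro.from_euler("xyz",s["tool_rot"]).as_matrix()
    w=T(pose,[x,y,z-.02]);sh=R.T@(w-s["tool_pos"])
    tw=-((np.pi+pose[2]-s["tool_rot"][2]+np.pi)%(2*np.pi)-np.pi)
    print(n,"world",w.round(4),"shift",sh.round(4),"twist",tw.round(4))
def loc(s,pose):
    p=s["tool_pos"]-[pose[0],pose[1],0];c,a=np.cos(pose[2]),np.sin(pose[2])
    f=s["contact_force"];print("t",round(s["time"],2),"plate xy",round(c*p[0]+a*p[1],4),round(-a*p[0]+c*p[1],4),"z",p[2].round(4),"yaw",s["tool_rot"][2].round(4),"F",f.round(2),"op",round(s["opening"],4))
E
python3 - <<'E'
from cell import *;from h import *
s=observe();go(s,B,-.137,0,.20)
try: print(grasp_offset)
except Exception as e: print(e)
E
```

```text
world [0.5146 0.2341 0.2   ] shift [-0.4072 -0.1324  0.0262] twist -0.2753
0.0188
```

Call:
step_arm:
  plan:
    - [-1,-0.05,-0.016,0.0,-0.03]
    - [-1,-0.1,-0.033,0.0,-0.07]
    - [-1,-0.15,-0.05,0.0,-0.1]
    - [-1,-0.2,-0.065,0.005,-0.14]
    - [-1,-0.25,-0.08,0.01,-0.17]
    - [-1,-0.3,-0.098,0.015,-0.2]
    - [-1,-0.35,-0.114,0.02,-0.24]
    - [-1,-0.39,-0.127,0.026,-0.26]
    - [-1,-0.407,-0.132,0.026,-0.275]
    - [-1,-0.407,-0.132,0.026,-0.275]
    - [-1,-0.407,-0.132,0.026,-0.275]

```text
time: 1.48
tool_pos: [0.5139, 0.2354, 0.2006]
tool_rot: [3.142, -0.001, 3.077]
contact_force: [0.3, 0.2, 0.3]
opening: 0.0916
grip_force: 0.0
```

Run:
```python
from cell import *;from h import *
s=observe();loc(s,B);go(s,B,-.137,0,.095)
c=read_camera("wrist");print({k:v for k,v in c.items() if k not in("img","range_z")})
cv2.imwrite("pics/w1.png",c["img"][:,:,::-1])
import pickle;pickle.dump((s,c),open("w1.pkl","wb"))
```

```text
t 1.48 plate xy -0.1377 0.0012 z 0.2006 yaw 3.0769 F [0.31 0.24 0.26] op 0.0916
 world [0.5146 0.2341 0.095 ] shift [-0.0008 -0.0012  0.1055] twist -0.0002
{'fx': 325.19226210127806, 'fy': 325.19226210127806, 'cx': 279.3928909071851, 'cy': 216.74563208280958, 'T_tool_cam': array([[-1.27664879e-04, -9.52249333e-01, -3.05321456e-01,
         8.33230532e-02],
       [ 9.99999683e-01, -3.61533648e-04,  7.09433722e-04,
         6.43165989e-04],
       [-7.85941768e-04, -3.05321268e-01,  9.52249077e-01,
        -1.59085400e-01],
       [ 0.00000000e+00,  0.00000000e+00,  0.00000000e+00,
         1.00000000e+00]])}
```

View pics/w1.png

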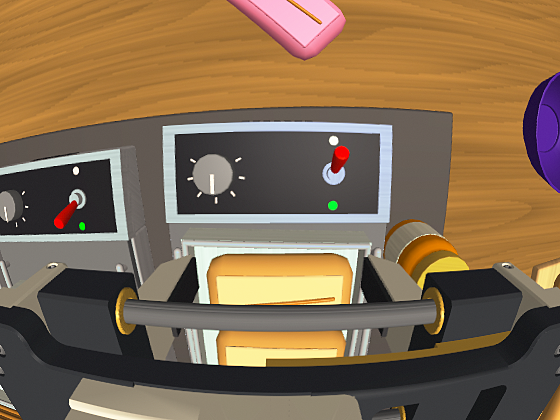

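Wrist view: bread panel at centre, knob (212,174), red lever tip (341,153), collar (334,174), tray front edge near row 247, fingers straddling it. Quick cross-check of the plate pose.

```bash
cat >> h.py <<'E'
def wpt(s,c,u,v,r=1):
    from scipy.spatial.transform import Rotation as Ro
    z=np.median(c["range_z"][v-r:v+r+1,u-r:u+r+1]);a=np.array([u-c["cx"],v-c["cy"]]);rr=np.hypot(*a);th=rr/c["fx"]
    p=np.r_[a/rr*np.tan(th)*z,z];p=c["T_tool_cam"][:3,:3]@p+c["T_tool_cam"][:3,3]
    return Ro.from_euler("xyz",s["tool_rot"]).as_matrix()@p+s["tool_pos"]
def inpl(w,pose):
    p=w-[pose[0],pose[1],.02];c,a=np.cos(pose[2]),np.sin(pose[2]);return np.array([c*p[0]+a*p[1],-a*p[0]+c*p[1],p[2]])
E
python3 - <<'E'
from h import *;import pickle
s,c=pickle.load(open("w1.pkl","rb"))
for n,u,v in(("knob",212,174),("tip",341,153),("panel FL",389,127),("panel FR",165,127),("panel RL",389,220),("panel RR",168,220)):
    print(n,inpl(wpt(s,c,u,v),B).round(4))
for u in(215,250,280,320,345):
  col=[(v,inpl(wpt(s,c,u,v,0),B)) for v in range(226,262)]
  print(u,[(v,*p.round(4)[[0,2]]) for v,p in col if p[2]>.075][:2], col[10][1].round(3))
E
```

```text
knob [-0.1733 -0.055   0.0718]
tip [-0.1937  0.0489  0.0954]
panel FL [-0.2143  0.1022  0.0501]
panel FR [-0.2147 -0.1027  0.0501]
panel RL [-0.1284  0.1051  0.0606]
panel RR [-0.1286 -0.1027  0.0608]
215 [(234, np.float64(-0.1212), np.float64(0.0772)), (235, np.float64(-0.1218), np.float64(0.0811))] [-0.121 -0.053  0.082]
250 [(234, np.float64(-0.1209), np.float64(0.0759)), (235, np.float64(-0.1207), np.float64(0.0779))] [-0.12  -0.023  0.079]
280 [(235, np.float64(-0.1205), np.float64(0.0772)), (236, np.float64(-0.1201), np.float64(0.0787))] [-0.12   0.003  0.079]
320 [(229, np.float64(-0.2209), np.float64(0.3397)), (236, np.float64(-0.1193), np.float64(0.077))] [-0.119  0.037  0.077]
345 [(236, np.float64(-0.1187), np.float64(0.0758)), (237, np.float64(-0.1183), np.float64(0.0772))] [-0.119  0.06   0.076]
```

Call:
step_arm:
  plan:
    - [-1,0,-0.001,0.04,0]
    - [-1,0,-0.001,0.075,0]
    - [-1,0,-0.001,0.095,0]
    - [-1,0,-0.001,0.104,0]
    - [-1,0,-0.001,0.104,0]
    - [-1,-0.004,-0.001,0.104,0]
    - [-1,-0.008,-0.001,0.104,0]
    - [-1,-0.012,-0.001,0.104,0]
    - [-1,-0.016,-0.001,0.104,0]
    - [-1,-0.02,-0.001,0.104,0]

```text
time: 2.78
tool_pos: [0.5333, 0.2326, 0.0975]
tool_rot: [-3.141, -0.003, 3.077]
contact_force: [-7.4, 0.7, 5.1]
opening: 0.0918
grip_force: 3.8
```

Run:
```python
from cell import *;from h import *
s=observe();loc(s,B)
```

```text
t 2.77 plate xy -0.1183 -0.0003 z 0.0975 yaw 3.0767 F [-7.44  0.74  5.13] op 0.0918
```

Call:
step_arm:
  plan:
    - [-1,-0.004,0,0,0]
    - [-1,-0.008,0,0,0]
    - [-1,-0.012,0,0,0]
    - [-1,-0.016,0,0,0]
    - [-1,-0.02,0,0,0]
    - [-1,-0.024,0,0,0]
    - [-1,-0.027,0,0,0]
    - [-1,-0.03,0,0,0]
    - [-1,-0.032,0,0,0]
    - [-1,-0.033,0,0,0]

```text
time: 4.03
tool_pos: [0.5663, 0.2306, 0.0974]
tool_rot: [-3.142, -0.003, 3.077]
contact_force: [-7.3, -0.2, 4.7]
opening: 0.092
grip_force: 3.6
```

Run:
```python
from cell import *;from h import *
s=observe();loc(s,B)
c=read_camera("wrist");cv2.imwrite("pics/w2.png",c["img"][:,:,::-1])
import pickle;pickle.dump((s,c),open("w2.pkl","wb"))
```

```text
t 4.03 plate xy -0.0852 -0.0001 z 0.0974 yaw 3.0769 F [-7.32 -0.16  4.69] op 0.092
```

View pics/w2.png

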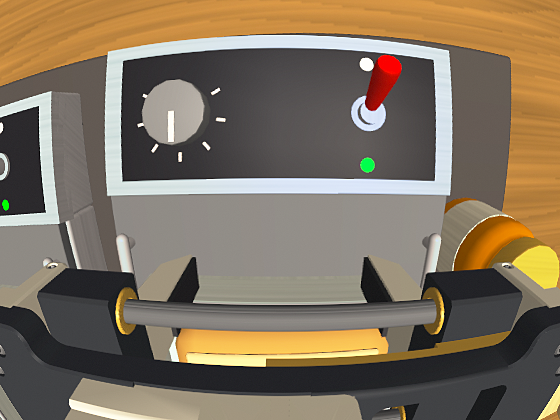

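The fingers press the tray's front wall (row ~290) and the tray is sliding. I'll push the last few millimetres slowly.

Call:
step_arm:
  plan:
    - [-1,-0.001,0,0,0]
    - [-1,-0.002,0,0,0]
    - [-1,-0.003,0,0,0]
    - [-1,-0.004,0,0,0]
    - [-1,-0.005,0,0,0]

```text
time: 4.7
tool_pos: [0.5694, 0.2304, 0.0974]
tool_rot: [-3.141, -0.007, 3.077]
contact_force: [-15.3, 1.3, 10.9]
opening: 0.0919
grip_force: 7.8
```

Call:
step_arm:
  plan:
    - [-1,-0.0005,0,0,0]
    - [-1,-0.001,0,0,0]
    - [-1,-0.0015,0,0,0]
    - [-1,-0.002,0,0,0]

```text
time: 5.2
tool_pos: [0.5694, 0.2305, 0.0974]
tool_rot: [-3.141, -0.011, 3.077]
contact_force: [-22.0, 0.6, 13.6]
opening: 0.0919
grip_force: 10.7
```

Call:
step_arm:
  plan:
    - [-1,0.004,0,0,0]
    - [-1,0.01,0,0,0]
    - [-1,0.02,0,0,0]
    - [-1,0.025,0,0,0]
    - [-1,0.025,0,-0.05,0]
    - [-1,0.025,0,-0.08,0]
    - [-1,0.025,0,-0.08,0]
    - [-1,0.025,0,-0.08,0]

```text
time: 6.2
tool_pos: [0.549, 0.2315, 0.1758]
tool_rot: [-3.141, -0.001, 3.077]
contact_force: [-0.8, -0.5, -0.0]
opening: 0.092
grip_force: 0.0
```

Run:
```python
from cell import *;from h import *
import pickle
s=observe();loc(s,B)
c=read_camera("wrist");cv2.imwrite("pics/w3.png",c["img"][:,:,::-1]);t=read_camera("top")
pickle.dump((s,c,t),open("w3.pkl","wb"))
for u in range(190,370,20):
  col=[(v,inpl(wpt(s,c,u,v,0),B)) for v in range(215,300) if c["range_z"][v,u]>0]
  k=[(v,*p.round(4)) for v,p in col if .075<p[2]<.092 and -.11<p[0]<-.04]
  print(u,[tuple(float(q) for q in e) for e in k[:2]])
W=cloud(t).reshape(-1,3);l=np.array(inpl(W,B)) if 0 else None
X=W-[B[0],B[1],.02];co,a=np.cos(B[2]),np.sin(B[2]);l=np.c_[co*X[:,0]+a*X[:,1],-a*X[:,0]+co*X[:,1],X[:,2]]
k=(abs(l[:,1])<.08)&(l[:,0]>.15)&(l[:,0]<.215)
for yy in(-.06,0,.06):
  m=k&(abs(l[:,1]-yy)<.003);q=l[m];print(yy,[tuple(e) for e in q[q[:,0].argsort()][:, [0,2]].round(3).tolist()])
im=cv2.resize(t["img"][95:250,190:350,::-1],None,fx=3.7,fy=3.7,interpolation=cv2.INTER_CUBIC);cv2.imwrite("pics/t3.png",im)
```

```text
t 6.2 plate xy -0.1025 -0.0004 z 0.1758 yaw 3.0768 F [-0.85 -0.54 -0.04] op 0.092
190 []
210 [(261.0, -0.0718, -0.0565, 0.0777), (262.0, -0.0717, -0.0562, 0.0794)]
230 [(262.0, -0.071, -0.0399, 0.0774), (263.0, -0.0711, -0.0396, 0.0794)]
250 [(261.0, -0.0713, -0.0236, 0.0757), (262.0, -0.0708, -0.0236, 0.0766)]
270 [(261.0, -0.0714, -0.0073, 0.0756), (262.0, -0.0711, -0.0073, 0.077)]
290 [(261.0, -0.0714, 0.0089, 0.0758), (262.0, -0.0714, 0.0089, 0.0776)]
310 [(262.0, -0.0712, 0.0251, 0.0775), (263.0, -0.0711, 0.025, 0.079)]
330 [(261.0, -0.0707, 0.0419, 0.075), (262.0, -0.071, 0.0416, 0.0775)]
350 [(261.0, -0.0713, 0.0584, 0.0768), (262.0, -0.0716, 0.0579, 0.0795)]
-0.06 [(0.15, 0.063), (0.151, 0.06), (0.152, 0.078), (0.155, 0.06), (0.158, 0.061), (0.16, 0.066), (0.166, 0.056), (0.168, 0.061), (0.17, 0.066), (0.171, 0.062), (0.172, 0.071), (0.175, 0.061), (0.178, 0.063), (0.178, 0.062), (0.18, 0.067), (0.181, 0.065), (0.185, 0.062), (0.185, 0.06), (0.187, 0.066), (0.189, 0.061), (0.189, 0.091), (0.19, 0.089), (0.19, 0.078), (0.19, 0.066), (0.191, 0.095), (0.191, 0.066), (0.192, 0.07
[... 227 characters left out ...]
, (0.179, 0.067), (0.179, 0.065), (0.183, 0.066), (0.184, 0.061), (0.186, 0.066), (0.187, 0.062), (0.189, 0.096), (0.189, 0.077), (0.19, 0.066), (0.192, 0.089), (0.192, 0.069), (0.192, 0.078), (0.192, 0.057), (0.195, 0.089), (0.197, 0.094), (0.199, 0.089), (0.201, 0.091), (0.212, 0.062), (0.212, 0.06)]
0.06 [(0.151, 0.097), (0.154, 0.099), (0.159, 0.093), (0.162, 0.094), (0.176, 0.063), (0.176, 0.062), (0.178, 0.067), (0.18, 0.062), (0.182, 0.065), (0.184, 0.069), (0.184, 0.059), (0.188, 0.057), (0.189, 0.064), (0.189, 0.065), (0.189, 0.075), (0.189, 0.093), (0.19, 0.092), (0.19, 0.071), (0.191, 0.079), (0.192, 0.095), (0.194, 0.09), (0.196, 0.093), (0.197, 0.091), (0.2, 0.093), (0.2, 0.09)]
```

View pics/w3.png

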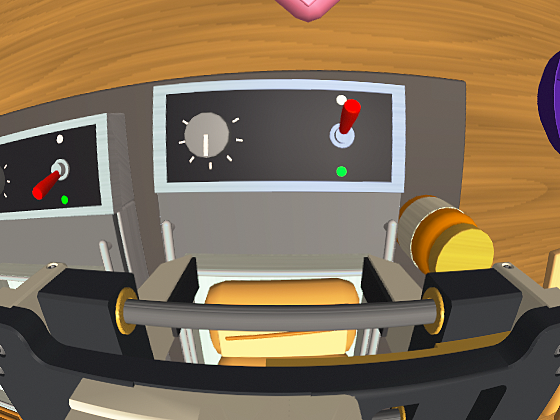

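View pics/t3.png

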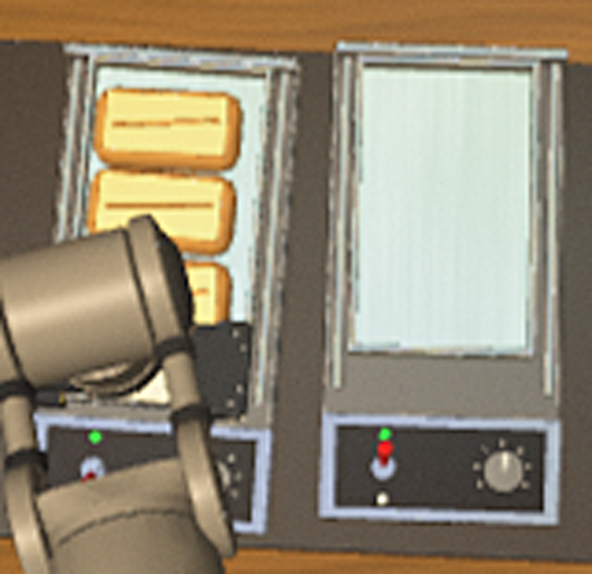

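The tray is home: front face at -0.071 (home is -0.070) along its whole width, hard stop felt, square. Next the bread switch, with shut fingers in front of the lever.

Call:
step_arm:
  plan:
    - [1,0.04,0.02,0,0]
    - [1,0.08,0.04,0,0]
    - [1,0.11,0.05,0,0]
    - [1,0.118,0.05,0,0]
    - [1,0.118,0.05,0,0]
    - [1,0.118,0.05,0.03,0]
    - [1,0.118,0.05,0.055,0]
    - [1,0.118,0.05,0.07,0]
    - [1,0.118,0.05,0.076,0]
    - [1,0.118,0.05,0.076,0]
    - [1,0.118,0.05,0.076,0]

```text
time: 7.68
tool_pos: [0.4357, 0.2894, 0.1015]
tool_rot: [3.141, 0.001, 3.077]
contact_force: [0.4, 0.7, -0.1]
opening: 0.0003
grip_force: 0.0
```

Run:
```python
from cell import *;from h import *
s=observe();loc(s,B);go(s,B,-.186,.05,.1)
```

```text
t 7.67 plate xy -0.2193 0.0501 z 0.1015 yaw 3.0768 F [ 0.37  0.72 -0.14] op 0.0003
 world [0.4689 0.2872 0.1   ] shift [-0.0333 -0.0001  0.0016] twist -0.0003
```

Call:
step_arm:
  plan:
    - [1,-0.005,0,0,0]
    - [1,-0.01,0,0,0]
    - [1,-0.015,0,0,0]
    - [1,-0.02,0,0,0]
    - [1,-0.025,0,0,0]

```text
time: 8.3
tool_pos: [0.458, 0.2872, 0.1009]
tool_rot: [-3.14, -0.004, 3.077]
contact_force: [-6.5, -1.4, 5.4]
opening: 0.0002
grip_force: 3.3
```

Call:
step_arm:
  plan:
    - [1,-0.003,0,0,0]
    - [1,-0.006,0,0,0]
    - [1,-0.009,0,0,0]
    - [1,-0.009,0,0,0]

```text
time: 8.8
tool_pos: [0.4694, 0.287, 0.1006]
tool_rot: [3.141, 0.0, 3.077]
contact_force: [0.1, 0.5, -0.1]
opening: 0.0003
grip_force: 0.0
```

The force dropped to zero, so the lever snapped over. Now back off, lift and check.

Call:
step_arm:
  plan:
    - [1,0.01,0,0,0]
    - [1,0.03,0,0,0]
    - [1,0.03,0,-0.04,0]
    - [1,0.03,0,-0.08,0]
    - [1,0.03,0,-0.1,0]
    - [1,0.03,0,-0.1,0]
    - [1,0.03,0,-0.1,0]

```text
time: 9.68
tool_pos: [0.4381, 0.2887, 0.1996]
tool_rot: [-3.141, -0.002, 3.077]
contact_force: [0.6, -0.2, -0.9]
opening: 0.0004
grip_force: 0.0
```

```bash
cat > chk.py <<'E'
from cell import *;from h import *
s=observe();loc(s,B);go(s,H,-.131,.05,.20,"H above")
for n in("side","top"):
    c=read_camera(n);W=cloud(c);i=c["img"].astype(int)
    r=(i[...,0]>130)&(i[...,1]<70)&(i[...,2]<70)&(c["range_z"]>0)&(W[...,2]>.085)&(W[...,2]<.14)
    for m,p in(("bread",B),("hot",H),("cold",(.6414,-.2724,.0085))):
        X=W-[p[0],p[1],.02];co,a=np.cos(p[2]),np.sin(p[2])
        l=np.stack([co*X[...,0]+a*X[...,1],-a*X[...,0]+co*X[...,1],X[...,2]],-1)[r]
        l=l[(abs(l[:,0]+.17)<.05)&(abs(l[:,1]-.05)<.03)]
        if len(l):print(n,m,len(l),"mean",l.mean(0).round(4))
    cv2.imwrite(f"pics/{n}_{s['time']:.1f}.png",c["img"][:,:,::-1])
E
python3 chk.py
```

```text
t 9.68 plate xy -0.2168 0.0495 z 0.1996 yaw 3.077 F [ 0.56 -0.24 -0.89] op 0.0004
H above world [0.5276 0.0287 0.2   ] shift [-0.106  -0.2537 -0.0003] twist -0.0422
side bread 4 mean [-0.1579  0.0514  0.0964]
side hot 7 mean [-0.1582  0.0486  0.0979]
side cold 14 mean [-0.1928  0.0499  0.0934]
top bread 1 mean [-0.1553  0.0461  0.0963]
top hot 15 mean [-0.1591  0.0508  0.0944]
top cold 19 mean [-0.1851  0.0514  0.0856]
```

Bread switch is ON (tip at x = -0.158). On to the hot plate.

Call:
step_arm:
  plan:
    - [1,-0.02,-0.05,0,-0.01]
    - [1,-0.04,-0.1,0,-0.02]
    - [1,-0.06,-0.15,0,-0.03]
    - [1,-0.08,-0.2,0,-0.042]
    - [1,-0.1,-0.24,0,-0.042]
    - [1,-0.106,-0.254,0,-0.042]
    - [1,-0.106,-0.254,0,-0.042]
    - [1,-0.106,-0.254,0,-0.042]

```text
time: 10.78
tool_pos: [0.5277, 0.0299, 0.2004]
tool_rot: [3.141, -0.001, 3.12]
contact_force: [0.7, -0.2, 0.9]
opening: 0.0006
grip_force: 0.0
```

Run:
```python
from cell import *;from h import *
s=observe();loc(s,H);go(s,H,-.131,.05,.1);go(s,H,-.161,.05,.1)
```

```text
t 10.78 plate xy -0.1308 0.0512 z 0.2004 yaw 3.1199 F [ 0.66 -0.24  0.87] op 0.0006
 world [0.5276 0.0287 0.1   ] shift [ 1.000e-04 -1.200e-03  1.004e-01] twist 0.0007
 world [0.4976 0.0294 0.1   ] shift [ 0.0301 -0.0012  0.1004] twist 0.0007
```

Call:
step_arm:
  plan:
    - [1,0,-0.001,0.04,0]
    - [1,0,-0.001,0.075,0]
    - [1,0,-0.001,0.093,0]
    - [1,0,-0.001,0.1,0]
    - [1,0,-0.001,0.1,0]
    - [1,0.005,-0.001,0.1,0]
    - [1,0.01,-0.001,0.1,0]
    - [1,0.015,-0.001,0.1,0]
    - [1,0.019,-0.001,0.1,0]

```text
time: 11.9
tool_pos: [0.5117, 0.0279, 0.1022]
tool_rot: [-3.142, 0.007, 3.118]
contact_force: [5.8, 1.3, 4.7]
opening: 0.0006
grip_force: 3.2
```

Call:
step_arm:
  plan:
    - [1,0.003,0,0,0]
    - [1,0.006,0,0,0]
    - [1,0.009,0,0,0]
    - [1,0.011,0,0,0]
    - [1,0.011,0,0,0]

```text
time: 12.52
tool_pos: [0.4971, 0.0282, 0.1001]
tool_rot: [-3.142, -0.003, 3.119]
contact_force: [0.1, 0.4, -0.2]
opening: 0.0
grip_force: 0.0
```

Snapped. Retreat away from the lever, lift and move clear.

Call:
step_arm:
  plan:
    - [1,-0.01,0,0,0]
    - [1,-0.025,0,0,0]
    - [1,-0.025,0,-0.04,0]
    - [1,-0.025,0,-0.08,0]
    - [1,-0.025,0,-0.12,0]
    - [1,0.03,0,-0.14,0]
    - [1,0.08,0,-0.14,0]
    - [1,0.12,0,-0.14,0]
    - [1,0.12,0,-0.14,0]
    - [1,0.12,0,-0.14,0]

```text
time: 13.78
tool_pos: [0.3796, 0.0308, 0.2411]
tool_rot: [-3.141, 0.002, 3.119]
contact_force: [0.5, -0.3, -0.5]
opening: -0.0001
grip_force: 0.0
```

```bash
python3 chk.py; ls pics
```

```text
t 13.78 plate xy -0.2586 -0.2116 z 0.2411 yaw 3.1187 F [ 0.46 -0.29 -0.47] op -0.0001
H above world [0.5276 0.0287 0.2   ] shift [-0.1479  0.0013  0.0413] twist -0.0005
side bread 5 mean [-0.1578  0.0481  0.0981]
side hot 8 mean [-0.1924  0.0482  0.0945]
side cold 14 mean [-0.1928  0.0499  0.0934]
top bread 12 mean [-0.1593  0.0491  0.094 ]
top hot 14 mean [-0.1847  0.0507  0.0863]
top cold 17 mean [-0.186   0.0512  0.0864]
crop.png
fit.png
side0.png
side_13.8.png
side_9.7.png
t3.png
top0.png
top_13.8.png
top_9.7.png
w1.png
w2.png
w3.png
```

```bash
python3 -c "
import cv2
i=cv2.imread('pics/top_13.8.png');cv2.imwrite('pics/fin.png',cv2.resize(i[95:250,190:430],None,fx=3.3,fy=3.3,interpolation=cv2.INTER_CUBIC))"
```

```text
(no output)
```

View pics/fin.png

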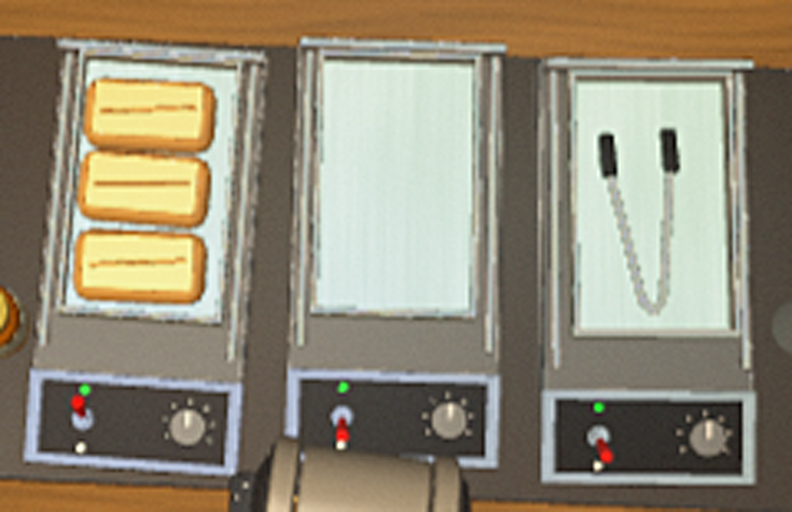

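The final view shows the bread tray home at the stop, the bread lever at the green dot (79,403), the hot lever at the white dot (342,435) and the cold switch unchanged.

```bash
python3 -c "
from cell import *
print(hand_in())"
```

```text
the job is handed in; nothing more can be done
None
```

The job is handed in: the bread tray is square against its rear stop, its switch is on, the hot plate's switch is off, and the third switch and tongs tray look unchanged in the final overhead picture (about 14 s of the 56 s used).

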